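# Fit the dust filter to the note counter's vacuum pump

## Robot

A 6-joint arm with a two-finger parallel gripper is mounted at the origin on the work surface. World frame = base frame: x ahead of the robot, y to its left, z up, the work surface at z = 0. Lengths are in mm, angles in rad, forces in N, time in s.
With the tool pointing down it reaches from about 300 to 750 mm from the base axis. Payload 8.5 kg.
Tool frame: the origin (TCP) lies midway between the tips of the shut fingers; the grasp point (between the pads) lies 19 mm behind it (robot.grip_depth is the y of the grasp point in the tool frame, in mm); y points along the fingers, z is the direction in which the jaws open and shut, and the axes are right-handed (so a half turn about y gives the same grasp; the last joint's range is limited). The gripper opens to 88 mm and grips with 3 to 60 N. Pads are 18 mm wide; open, the fingers measure 123 mm over their backs; the gripper's body (75 mm by 187 mm) begins 45 mm behind the grasp point.
Start: joints at [1.131, 0.381, 1.297, -0, 1.464, -0.215], TCP at [122.594, 536.145, 238.748] pointing down, gripper open.
Joint ranges: [-3.11, 3.11], [-0.89, 2.33], [0.22, 2.48], [-1.42, 4.56], [0.17, 2.85], [-2.88, 2.88]. Speed limits (rad/s): [2.39, 2.39, 3.14, 3.14, 3.14, 3.14].

## Interface

Orientations are given as a rotation vector (axis times angle).
In Python, from workcell import monitor, cams, robot gives the robot as it stands.
- The arm moves only by the shell command python3 -m crank 'ROWS' [FORCE]. ROWS is JSON, a list of rows, each an object of numbers: "x", "y", "z": the shift along the tool's x, y, z in cm; "spin": the turn about the tool's y in degrees; "jaw": the closure, from 0 (fully open) to 1 (shut). In form: [{"x": .., "y": .., "z": .., "spin": .., "jaw": ..}, ...]. A call has 1 to 12 rows; each row is the pose to reach, as a shift and turn from the pose commanded when the call began, along the tool's axes at that moment; what a row does not reach only later rows make up. A row lasts 1/8 s, in which the tool goes at most 62.5 mm and 10.7 degrees, less where a joint would pass 70% of its speed; a pose out of reach is approached as far as the arm can. A call with a gripper value outside its range is refused whole. The fingers move at their own pace and stop on an object; FORCE is the grip in N (left out, the last holds). Time passes only in rows, so rows that repeat a pose let the fingers close. It gives the time, the measured TCP pose, the force and the opening at its end, in the units of the state.
- monitor.observe(): the state, without advancing time (a new reading comes with each control period).
- cams.camera(name): name is "side" or "top"; returns a dict with "color" (480x640x3 uint8, red, green, blue), "mtx" (3x3 intrinsics, pixels), "k1" (the pictures are not rectified: a ray, as slopes to the right and down, at radius r is drawn at 1 + k1 r^2 times it, then the intrinsics apply), "xyz" and "orientation" of the camera in the world. Camera axes: x right, y up, looking along -z (the intrinsics and any distortion apply to the point x, -y, -z); pixel columns grow to the right and rows downward; lengths in mm; the calibration is good to about 2 mm. A picture is of the moment at which its call begins. There is no depth.
- robot.finish_job(): hands the job in, once; it reports no verdict.
The state is a dict: "t": time; "qpos": joint angles; "dq": joint speeds; "joint_torque": joint torques, N m; "tcp_pos": TCP position; "ee_rot": TCP orientation; "contact_force": force on the tool from outside, world axes, zero at the start; "moment": the same for the moment, N m; "opening": opening from 0.0 (shut) to 1.0 (fully open).
Only numpy, scipy, OpenCV 4.12 (cv2) and the standard library are available. Lean on these libraries where they do the work, as an engineer would, in place of code of your own. Each camera call takes 0.05 s, during which the arm holds its last target. There are 200 camera calls.

## Task

Fit the new dust filter to the note counter's vacuum pump: take the filter out of the parts rack and push its stem down into the push-in fitting on the pump unit's lid until it locks fully home, firmly but without forcing it. Then give it a gentle tug upwards to make sure that the lock holds, and leave it standing there; do not disturb the other parts in the rack.

Things in the scene. Friction and masses are not known exactly. Their poses are not given: they have to be found in the camera images.
- filter: plug-in dust filter, about 120 g, 112 mm tall, upright in a hole of the rack. Origin at the lower tip of its metal stem, z along its axis up to the cap. From the tip up: nose cone 8 to 16 mm in diameter (0 to 9 mm), bead 16 mm (9 to 14), locking groove 10 mm (14 to 21), stem 16 mm (21 to 44), flange 30 mm (44 to 50), clear bowl 34 mm (50 to 82), cap (82 to 112). Round: its yaw does not matter
- cap (a point): centre of the top face of the filter's black ribbed cap, 112 mm above the stem's tip, axes as the filter's; the cap is 40 mm in diameter and 30 mm tall, and the filter is held by it
- rack: fixed grey rack of plug-in parts, 90 x 270 x 50 mm, origin at the centre of its underside, z up. Three 22 mm square holes in a row along its y axis, at y = -85, 0 and +85 mm; the parts hang in them by their flanges, which rest on the rack's top, 50 mm up. Which part stands in which hole varies
- silencer: bystander in the rack: short exhaust silencer of brass and copper, 62 mm tall over all, flange 29 mm, too thin in the stem (10 mm) for the fitting; origin at the lower tip of its stem
- plug: bystander in the rack: black blanking plug, 42 mm tall over all with a flat round 29 mm head; origin at the lower tip of its 12 mm stem
- pump_unit: fixed blue sheet-metal vacuum pump unit, 160 x 240 x 85 mm, origin at the centre of its underside, z up; its flat lid is 85 mm up. The push-in fitting stands on the lid at x = -15, y = -55 mm; a rubber stamp (40 x 24 mm, 56 mm tall) stands loose on the lid near x = 25, y = 70 mm
- port (a point): point of the lid where the fitting (black, upright, 31 mm in diameter, brass hex at its foot) comes through, z up, fixed to the pump unit. The fitting is screwed on a threaded standpipe of the rubber-mounted pump: it stands up to 10 mm higher or lower than nominal (differs from start to start; does not yield downwards) and up to 3 mm off in x and in y (yields sideways to about 3 N and stays there)
- mouth (a point): nominal centre of the fitting's mouth, 56 mm above the lid (fixed to the pump unit; the true one is up to 10 mm higher or lower, 3 mm off sideways): rim of the grey ring's funnel, 25 mm wide, narrowing to an 18 mm bore 4.5 mm below. Four sprung teeth in the bore, 19.5 to 23 mm below the mouth, meet the nose when the stem's tip is 21 to 22 mm below the mouth
- seat (a point): nominal floor of the bore, where the stem's tip rests when home, 17 mm above the lid, 39 mm below the mouth (fixed to the pump unit; the true floor is up to 10 mm higher or lower). From 17 mm above it pushing past the teeth takes up to about 14 N; then the force falls, 2 mm above the floor the teeth spring into the groove, and it rises steeply at the floor: 20 N is enough, over 30 N is forcing it
- ring (a joint): axial play of the fitting's grey ring and its teeth, m: 0 at rest, -0.001 when pressed in, up to +0.0025 when the locked stem is pulled, against a spring of 5 N per mm. With the stem home a pull first takes up about 2 mm of slack, then draws the ring out: 10 N by 2 mm. A stem not locked slides out at 6 N or less
There are look-alikes about, which are no part of the job. Leave any green look-alike of the filter alone.

How it is judged:
By the outcome, as a careful person would: the job done as asked, in the order asked, and still so for the second after the job is handed in, with the robot touching nothing.
It also fails if it takes over 67 s, if anything falls off the work surface, if the arm or the gripper's body presses on something with over 40 N, if the wrist force passes 120 N, or if a joint passes its speed limit or range.

## Working session

There is one attempt and no reset: what is moved stays moved. The work goes in short steps, Python scripts to look and compute and a shell command to move; the robot and the scene stay as the last step left them, time stands still between calls to the robot, and variables do not carry over. Pictures are saved under pics/ and viewed, about 8 in all and at most 12, crops included, and the job is handed in when it is done.

```bash
ls; mkdir -p pics; python3 - <<'E'
from workcell import monitor, cams, robot
import cv2
for n in ("side","top"):
    c=cams.camera(n); cv2.imwrite(f"pics/{n}0.png",c["color"][:,:,::-1])
    print(n,c["mtx"],c["k1"],c["xyz"],c["orientation"])
print(monitor.observe(),robot.grip_depth)
E
```

```text
pics
side [[488.94292475   0.         318.86003349]
 [  0.         488.94292475 241.02877415]
 [  0.           0.           1.        ]] -0.015337581227304628 [ 196.67820359 -553.49606701  708.02502754] [ 0.81966229 -0.23315773 -0.57264974]
top [[567.33029269   0.         319.01880316]
 [  0.         567.33029269 235.67886852]
 [  0.           0.           1.        ]] 0.03662485893123765 [ 370.60926965  -11.81755277 1074.52581768] [ 0.13885905 -0.12978593 -1.55625419]
{'t': 0.1, 'qpos': array([ 1.13070763e+00,  3.81127080e-01,  1.29810785e+00,  2.23227895e-05,
        1.46357570e+00, -2.15345871e-01]), 'dq': array([ 0.00036081, -0.00157395, -0.00091134, -0.00063509, -0.001195  ,
        0.00209655]), 'joint_torque': array([ 3.67875575e-03, -4.38647246e+01, -2.24912131e+01,  7.14627234e-02,
        3.40969500e-02, -7.33150227e-05]), 'tcp_pos': array([122.49395361, 535.955313  , 238.22634445]), 'ee_rot': array([-1.56473167,  0.17680013, -0.17615008]), 'contact_force': array([-0.06922537, -0.11020825, -0.16438937]), 'moment': array([-0.00333224, -0.02019072, -0.02511706]), 'opening': 0.9999144857624244} -18.700000000000003
```

View pics/side0.png

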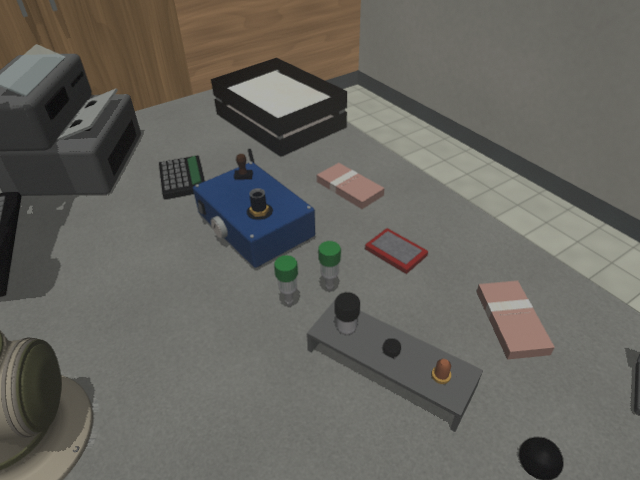

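View pics/top0.png

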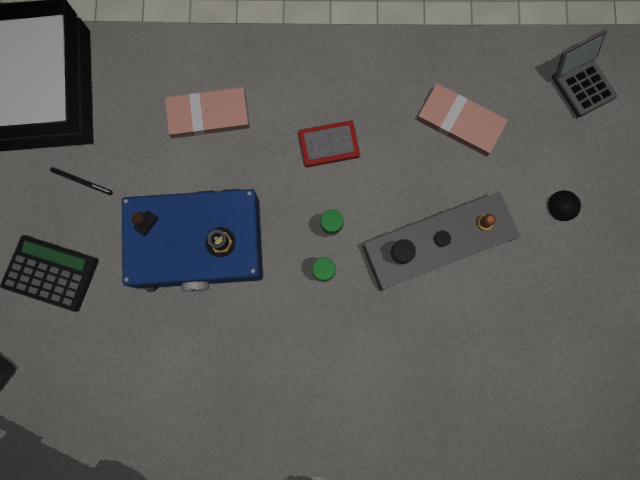

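Side view: the black-capped filter in the rack is at (347,305), with the plug at (392,347) and the silencer at (442,370). The fitting is at (259,200). Top view: filter (403,251), fitting (219,240).
Possible confusions: green-capped look-alikes at top (332,221) and (324,269), the plug at (442,239), and the black dome at (564,206). I choose the black ribbed cap on a clear bowl at (403,251) and will check it in a close crop.

```bash
python3 - <<'E'
import cv2,numpy as np
s=cv2.imread("pics/side0.png");t=cv2.imread("pics/top0.png")
def crop(im,u,v):
    p=cv2.resize(im[v-30:v+30,u-40:u+40],(400,300),interpolation=cv2.INTER_CUBIC)
    p=np.clip(p*1.8,0,255).astype(np.uint8)
    for k in range(0,80,10):
        cv2.putText(p,str(u-40+k),(k*5,8),0,.3,(255,255,255)); cv2.line(p,(k*5,8),(k*5,14),(255,255,255))
        if k<60: cv2.putText(p,str(v-30+k),(0,k*5+4),0,.3,(0,255,255)); cv2.line(p,(20,k*5),(26,k*5),(0,255,255))
    return p
cv2.imwrite("pics/c0.png",np.vstack([np.hstack([crop(s,347,310),crop(t,403,251)]),np.hstack([crop(s,259,205),crop(t,219,240)])]))
E
```

```text
(no output)
```

View pics/c0.png

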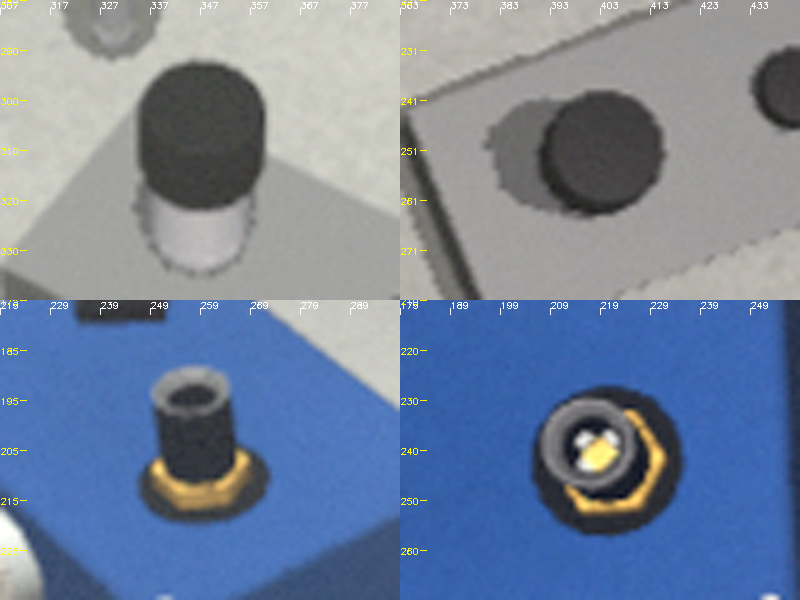

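```bash
cat > h.py <<'E'
import numpy as np
from scipy.spatial.transform import Rotation as R
C={"side":(488.943,318.860,241.029,-0.0153376,[196.678,-553.496,708.025],[0.81966229,-0.23315773,-0.57264974]),
"top":(567.330,319.019,235.679,0.0366249,[370.609,-11.818,1074.526],[0.13885905,-0.12978593,-1.55625419])}
def ray(n,u,v):
    f,cx,cy,k,o,w=C[n]; d=np.array([(u-cx)/f,(v-cy)/f]); s=d.copy()
    for _ in range(9): s=d/(1+k*s@s)
    r=R.from_rotvec(w).apply([s[0],-s[1],-1]); return np.array(o),r/np.linalg.norm(r)
def tri(a,b):
    A=np.zeros((3,3));y=np.zeros(3);L=[ray("side",*a),ray("top",*b)]
    for o,d in L:
        P=np.eye(3)-np.outer(d,d);A+=P;y+=P@o
    x=np.linalg.solve(A,y); return x.round(1),[round(float(np.linalg.norm(np.cross(x-o,d))),1) for o,d in L]
def onz(n,u,v,z):
    o,d=ray(n,u,v); return (o+d*(z-o[2])/d[2]).round(1)
def rows(target):  # shift in tool axes, cm, from commanded~measured pose
    from workcell import monitor
    s=monitor.observe(); M=R.from_rotvec(s["ee_rot"])
    print("tcp",s["tcp_pos"].round(1),"tool axes x,y,z:",M.as_matrix().T.round(3).tolist())
    return (M.inv().apply(np.array(target)-s["tcp_pos"])/10).round(2)
E
python3 - <<'E'
from h import *
print("cap",tri((347.0,300.6),(403.6,250.6)), onz("top",403.6,250.6,118))
print("mouth",tri((256.9,192.8),(216.3,238.3)),[onz("top",216.3,238.3,z) for z in(131,141,151)])
for p in [(332,221),(324,269),(442,239),(486,222),(142,221)]: print(p,onz("top",*p,90))
for p in [(363,242),(383,288),(500,194),(518,237)]: print("rack",onz("top",*p,50))
for p in [(122,199),(255,190),(262,280),(125,287)]: print("pump",onz("top",*p,85))
print(rows([0,0,0]))
E
```

```text
cap (array([ 511.8, -149.3,  121.6]), [0.7, 0.7]) [ 511.7 -149.5  118. ]
mouth (array([526.7, 166.2, 138.1]), [0.3, 0.3]) [array([527.6, 167.7, 131. ]), array([525.9, 165.8, 141. ]), array([524.3, 163.9, 151. ])]
(332, 221) [567.5 -27.9  90. ]
(324, 269) [482.  -14.5  90. ]
(442, 239) [ 537.1 -221.    90. ]
(486, 222) [ 568.3 -298.9   90. ]
(142, 221) [564.1 307.6  90. ]
rack [536.9 -85.4  50. ]
rack [ 453.3 -121.2   50. ]
rack [ 629.2 -338.2   50. ]
rack [ 549.  -367.2   50. ]
pump [604.7 347.2  85. ]
pump [623.8 110.7  85. ]
pump [462.2  93.6  85. ]
pump [447.9 331.1  85. ]
tcp [122.5 536.  238.2] tool axes x,y,z: [[0.975, -0.223, -0.0], [-0.001, -0.001, -1.0], [0.223, 0.975, -0.001]]
[ 1.000e-02  2.389e+01 -5.495e+01]
```

```bash
python3 - <<'E'
from h import *
print(rows([511.8,-149.4,180]))
E
```

```text
tcp [122.5 536.  238.2] tool axes x,y,z: [[0.975, -0.223, -0.0], [-0.001, -0.001, -1.0], [0.223, 0.975, -0.001]]
[ 53.23   5.88 -58.13]
```

```bash
T='{"x":53.2,"y":5.0,"z":-58.1,"jaw":0}'; python3 -m crank '[{"x":53.2,"y":3,"z":-58.1,"jaw":0},{"x":53.2,"y":3,"z":-58.1,"jaw":0},{"x":53.2,"y":3,"z":-58.1,"jaw":0},{"x":53.2,"y":3,"z":-58.1,"jaw":0},{"x":53.2,"y":3,"z":-58.1,"jaw":0},{"x":53.2,"y":3,"z":-58.1,"jaw":0},{"x":53.2,"y":3,"z":-58.1,"jaw":0},{"x":53.2,"y":3,"z":-58.1,"jaw":0},{"x":53.2,"y":3,"z":-58.1,"jaw":0},{"x":53.2,"y":3,"z":-58.1,"jaw":0},{"x":53.2,"y":3,"z":-58.1,"jaw":0},{"x":53.2,"y":3,"z":-58.1,"jaw":0}]'; python3 - <<'E'
from h import *
print(rows([511.8,-149.4,180]))
E
```

```text
tcp [122.5 536.  238.2] tool axes x,y,z: [[0.975, -0.223, -0.0], [-0.001, -0.001, -1.0], [0.223, 0.975, -0.001]]
[ 53.23   5.88 -58.13]schema error: expected keys x, y, z, spin, jaw
```

```bash
python3 -m crank '[{"x":53.2,"y":3,"z":-58.1,"spin":0,"jaw":0},{"x":53.2,"y":3,"z":-58.1,"spin":0,"jaw":0},{"x":53.2,"y":3,"z":-58.1,"spin":0,"jaw":0},{"x":53.2,"y":3,"z":-58.1,"spin":0,"jaw":0},{"x":53.2,"y":3,"z":-58.1,"spin":0,"jaw":0},{"x":53.2,"y":3,"z":-58.1,"spin":0,"jaw":0},{"x":53.2,"y":3,"z":-58.1,"spin":0,"jaw":0},{"x":53.2,"y":3,"z":-58.1,"spin":0,"jaw":0},{"x":53.2,"y":3,"z":-58.1,"spin":0,"jaw":0},{"x":53.2,"y":3,"z":-58.1,"spin":0,"jaw":0},{"x":53.2,"y":3,"z":-58.1,"spin":0,"jaw":0},{"x":53.2,"y":3,"z":-58.1,"spin":0,"jaw":0}]'; python3 - <<'E'
from h import *
print(rows([511.8,-149.4,180]))
E
```

```text
t: 1.6
tcp_pos: [493.4, -117.6, 209.9]
ee_rot: [-1.563, 0.177, -0.177]
contact_force: [-0.7, 0.7, 0.4]
opening: 1.004
tcp [ 493.4 -117.6  209.9] tool axes x,y,z: [[0.975, -0.223, -0.0], [-0.0, 0.0, -1.0], [0.223, 0.975, 0.0]]
[ 2.51  2.99 -2.69]
```

```bash
python3 -m crank '[{"x":2.5,"y":3,"z":-2.7,"spin":0,"jaw":0},{"x":2.5,"y":3,"z":-2.7,"spin":0,"jaw":0},{"x":2.5,"y":3,"z":-2.7,"spin":0,"jaw":0},{"x":2.5,"y":3,"z":-2.7,"spin":0,"jaw":0}]'; python3 - <<'E'
from h import *
print(rows([511.8,-149.4,85]))
from workcell import cams
import cv2
s=cams.camera("side")["color"][:,:,::-1];t=cams.camera("top")["color"][:,:,::-1]
f=lambda i,u,v:np.clip(cv2.resize(i[v-75:v+75,u-100:u+100],(400,300),interpolation=cv2.INTER_CUBIC)*1.6,0,255)
cv2.imwrite("pics/c1.png",np.hstack([f(s,347,270),f(t,403,251)]))
E
```

```text
t: 2.1
tcp_pos: [511.0, -146.4, 181.2]
ee_rot: [-1.564, 0.174, -0.177]
contact_force: [-0.7, 0.0, 0.7]
opening: 1.004
tcp [ 511.  -146.4  181.2] tool axes x,y,z: [[0.975, -0.222, 0.001], [0.001, -0.001, -1.0], [0.222, 0.975, -0.0]]
[ 0.13  9.62 -0.27][ WARN:0@2.339] global loadsave.cpp:1063 imwrite_ Unsupported depth image for selected encoder is fallbacked to CV_8U.
```

View pics/c1.png

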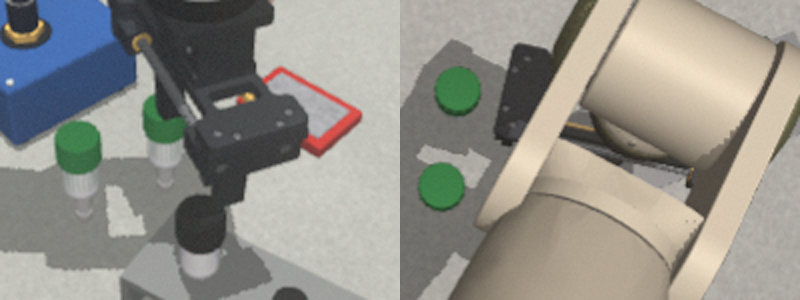

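The crop shows the near finger over the black ribbed cap on its clear bowl, at about side (347,305), and both green look-alikes standing clear. Descending next.

```bash
python3 -m crank '[{"x":0.1,"y":2,"z":-0.1,"spin":0,"jaw":0},{"x":0.1,"y":5,"z":-0.1,"spin":0,"jaw":0},{"x":0.1,"y":8,"z":-0.1,"spin":0,"jaw":0},{"x":0.1,"y":9.6,"z":-0.1,"spin":0,"jaw":0},{"x":0.1,"y":9.6,"z":-0.1,"spin":0,"jaw":0},{"x":0.1,"y":9.6,"z":-0.1,"spin":0,"jaw":0}]'; python3 - <<'E'
from h import *
print(rows([511.8,-149.4,85]))
E
```

```text
t: 2.95
tcp_pos: [512.3, -148.6, 85.2]
ee_rot: [-1.564, 0.175, -0.177]
contact_force: [-0.0, 0.4, 1.3]
opening: 1.003
tcp [ 512.3 -148.6   85.2] tool axes x,y,z: [[0.975, -0.222, 0.002], [0.001, -0.001, -1.0], [0.222, 0.975, -0.0]]
[-0.03  0.02 -0.09]
```

```bash
python3 -m crank '[{"x":0,"y":0,"z":0,"spin":0,"jaw":0.3},{"x":0,"y":0,"z":0,"spin":0,"jaw":0.5},{"x":0,"y":0,"z":0,"spin":0,"jaw":0.9},{"x":0,"y":0,"z":0,"spin":0,"jaw":0.9},{"x":0,"y":0,"z":0,"spin":0,"jaw":0.9},{"x":0,"y":0,"z":0,"spin":0,"jaw":0.9},{"x":0,"y":0,"z":0,"spin":0,"jaw":0.9},{"x":0,"y":0,"z":0,"spin":0,"jaw":0.9}]' 50; python3 - <<'E'
from h import *
print(rows([511.8,-149.4,85]))
E
```

```text
t: 3.95
tcp_pos: [511.9, -148.6, 84.2]
ee_rot: [-1.564, 0.176, -0.176]
contact_force: [0.6, 0.8, 0.4]
opening: 0.441
tcp [ 511.9 -148.6   84.2] tool axes x,y,z: [[0.975, -0.223, 0.0], [0.0, 0.0, -1.0], [0.223, 0.975, 0.0]]
[ 0.01 -0.08 -0.08]
```

```bash
python3 -m crank '[{"x":0,"y":-1,"z":0,"spin":0,"jaw":0.9},{"x":0,"y":-2,"z":0,"spin":0,"jaw":0.9},{"x":0,"y":-4,"z":0,"spin":0,"jaw":0.9},{"x":0,"y":-6,"z":0,"spin":0,"jaw":0.9},{"x":0,"y":-9,"z":0,"spin":0,"jaw":0.9},{"x":0,"y":-12,"z":0,"spin":0,"jaw":0.9},{"x":0,"y":-15,"z":0,"spin":0,"jaw":0.9},{"x":0,"y":-17,"z":0,"spin":0,"jaw":0.9},{"x":0,"y":-18.5,"z":0,"spin":0,"jaw":0.9},{"x":0,"y":-18.5,"z":0,"spin":0,"jaw":0.9},{"x":0,"y":-18.5,"z":0,"spin":0,"jaw":0.9}]'; python3 - <<'E'
from h import *
print(rows([526.5,166.3,268]))
E
```

```text
t: 5.32
tcp_pos: [511.6, -148.5, 268.8]
ee_rot: [-1.563, 0.177, -0.176]
contact_force: [-0.1, -0.2, -1.5]
opening: 0.44
tcp [ 511.6 -148.5  268.8] tool axes x,y,z: [[0.975, -0.223, -0.001], [-0.001, 0.0, -1.0], [0.223, 0.975, 0.0]]
[-5.56  0.09 31.02]
```

```bash
python3 -m crank '[{"x":-0.4,"y":0,"z":2,"spin":0,"jaw":0.9},{"x":-1.3,"y":0,"z":7,"spin":0,"jaw":0.9},{"x":-2.2,"y":0,"z":12,"spin":0,"jaw":0.9},{"x":-3.1,"y":0,"z":17,"spin":0,"jaw":0.9},{"x":-4,"y":0,"z":22,"spin":0,"jaw":0.9},{"x":-4.8,"y":0,"z":27,"spin":0,"jaw":0.9},{"x":-5.4,"y":0,"z":30,"spin":0,"jaw":0.9},{"x":-5.6,"y":0,"z":31,"spin":0,"jaw":0.9},{"x":-5.6,"y":0,"z":31,"spin":0,"jaw":0.9},{"x":-5.6,"y":0,"z":31,"spin":0,"jaw":0.9},{"x":-5.6,"y":0,"z":31,"spin":0,"jaw":0.9}]'; python3 - <<'E'
from h import *
print(rows([526.5,166.3,268]))
from workcell import cams
import cv2
s=cams.camera("side")["color"][:,:,::-1];t=cams.camera("top")["color"][:,:,::-1]
cv2.imwrite("pics/s2.png",s);cv2.imwrite("pics/t2.png",t)
f=lambda i,u,v:np.clip(cv2.resize(i[v-60:v+60,u-40:u+40],(400,600),interpolation=cv2.INTER_CUBIC).astype(float)*1.6,0,255).astype(np.uint8)
cv2.imwrite("pics/c2.png",np.hstack([f(s,259,160),f(t,216,238)]))
E
```

```text
t: 6.7
tcp_pos: [526.5, 165.1, 269.2]
ee_rot: [-1.564, 0.178, -0.178]
contact_force: [-0.0, 0.5, -1.2]
opening: 0.436
tcp [526.5 165.1 269.2] tool axes x,y,z: [[0.975, -0.224, -0.0], [-0.0, -0.0, -1.0], [0.224, 0.975, -0.0]]
[-0.03  0.12  0.11]
```

View pics/c2.png

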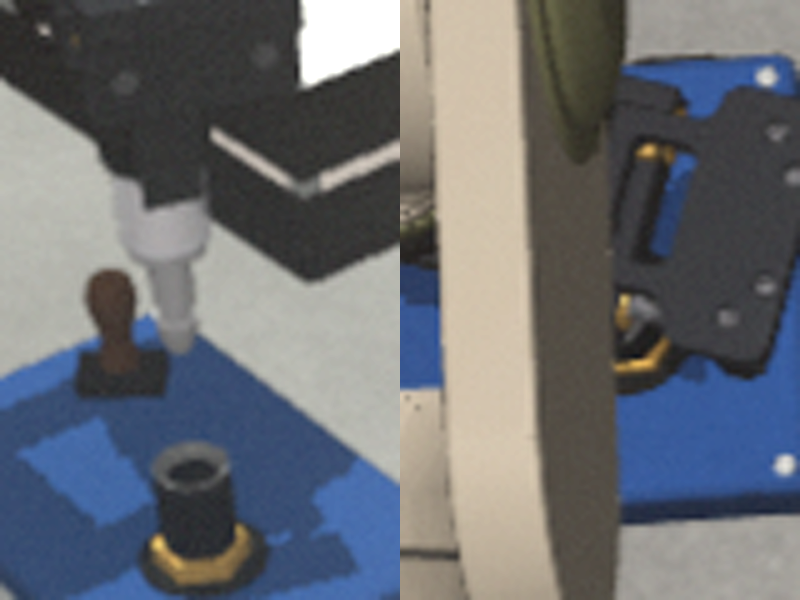

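```bash
cat >> h.py <<'E'
def proj(n,p):
    f,cx,cy,k,o,w=C[n]; c=R.from_rotvec(w).inv().apply(np.array(p,float)-o); s=np.array([c[0],-c[1]])/-c[2]
    return (s*(1+k*s@s)*f+[cx,cy]).round(1)
E
python3 - <<'E'
from h import *
for z in (191,191+44,191+50): print(z,proj("side",[526.5,165.1,z]))
for d in ([0,0,0],[5,0,0],[0,5,0],[0,0,5]): print(d,proj("side",np.add([526.5,166.3,138],d)), proj("side",np.add([526.5,165.1,191],d)))
E
```

```text
191 [254.  170.6]
235 [251.4 150.5]
241 [251.  147.6]
[0, 0, 0] [256.6 192.9] [254.  170.6]
[5, 0, 0] [258.9 192. ] [256.3 169.7]
[0, 5, 0] [255.4 191.7] [252.7 169.4]
[0, 0, 5] [256.4 190.8] [253.7 168.4]
```

```bash
python3 -m crank '[{"x":-0.03,"y":1.5,"z":0.1,"spin":0,"jaw":0.9},{"x":-0.03,"y":3,"z":0.1,"spin":0,"jaw":0.9},{"x":-0.03,"y":4.2,"z":0.1,"spin":0,"jaw":0.9},{"x":-0.03,"y":4.6,"z":0.1,"spin":0,"jaw":0.9},{"x":-0.03,"y":4.6,"z":0.1,"spin":0,"jaw":0.9},{"x":-0.03,"y":4.6,"z":0.1,"spin":0,"jaw":0.9}]'; python3 - <<'E'
from h import *
print(rows([526.5,166.3,223]))
from workcell import cams
import cv2
s=cams.camera("side")["color"][:,:,::-1]
cv2.imwrite("pics/c3.png",np.clip(cv2.resize(s[130:220,215:305],(600,600),interpolation=cv2.INTER_CUBIC).astype(float)*1.6,0,255).astype(np.uint8))
E
```

```text
t: 7.55
tcp_pos: [526.5, 167.2, 223.7]
ee_rot: [-1.563, 0.176, -0.177]
contact_force: [-0.1, -0.0, -1.0]
opening: 0.444
tcp [526.5 167.2 223.7] tool axes x,y,z: [[0.975, -0.223, 0.001], [0.001, 0.0, -1.0], [0.223, 0.975, 0.0]]
[ 0.02  0.07 -0.08]
```

View pics/c3.png

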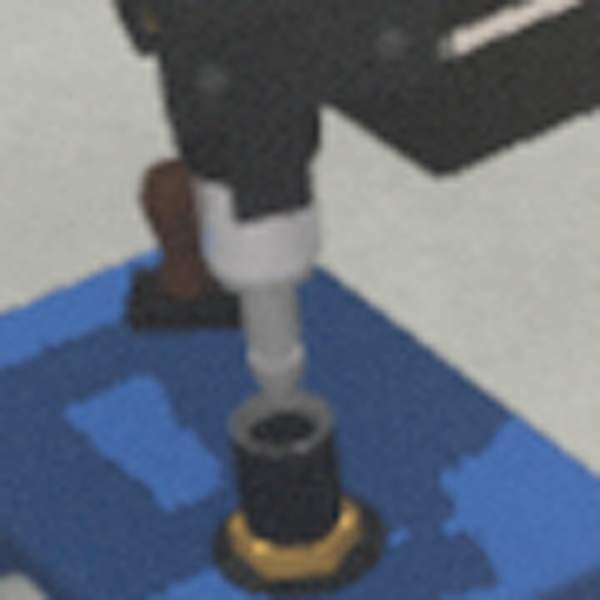

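The filter tip at crop (276,400) stands centred about 7 mm above the mouth at (281,425). Entering slowly.

```bash
python3 -m crank '[{"x":0,"y":0.25,"z":-0.05,"spin":0,"jaw":0.9},{"x":0,"y":0.5,"z":-0.05,"spin":0,"jaw":0.9},{"x":0,"y":0.75,"z":-0.05,"spin":0,"jaw":0.9},{"x":0,"y":1,"z":-0.05,"spin":0,"jaw":0.9},{"x":0,"y":1.2,"z":-0.05,"spin":0,"jaw":0.9},{"x":0,"y":1.4,"z":-0.05,"spin":0,"jaw":0.9},{"x":0,"y":1.4,"z":-0.05,"spin":0,"jaw":0.9},{"x":0,"y":1.4,"z":-0.05,"spin":0,"jaw":0.9}]' 60
```

```text
t: 8.6
tcp_pos: [526.3, 166.6, 209.3]
ee_rot: [-1.564, 0.176, -0.177]
contact_force: [-0.2, 0.3, -0.3]
opening: 0.439
```

```bash
python3 -m crank '[{"x":0,"y":0.2,"z":0,"spin":0,"jaw":0.9},{"x":0,"y":0.4,"z":0,"spin":0,"jaw":0.9},{"x":0,"y":0.6,"z":0,"spin":0,"jaw":0.9},{"x":0,"y":0.6,"z":0,"spin":0,"jaw":0.9},{"x":0,"y":0.6,"z":0,"spin":0,"jaw":0.9}]'
```

```text
t: 9.22
tcp_pos: [526.2, 166.6, 203.3]
ee_rot: [-1.564, 0.176, -0.177]
contact_force: [-0.1, 0.1, -0.7]
opening: 0.439
```

```bash
python3 -m crank '[{"x":0,"y":0.15,"z":0,"spin":0,"jaw":0.9},{"x":0,"y":0.3,"z":0,"spin":0,"jaw":0.9},{"x":0,"y":0.4,"z":0,"spin":0,"jaw":0.9},{"x":0,"y":0.4,"z":0,"spin":0,"jaw":0.9}]'
```

```text
t: 9.72
tcp_pos: [526.4, 166.9, 199.5]
ee_rot: [-1.563, 0.176, -0.177]
contact_force: [0.5, 2.7, 3.0]
opening: 0.438
```

```bash
python3 -m crank '[{"x":0,"y":0.1,"z":0,"spin":0,"jaw":0.9},{"x":0,"y":0.2,"z":0,"spin":0,"jaw":0.9},{"x":0,"y":0.3,"z":0,"spin":0,"jaw":0.9},{"x":0,"y":0.3,"z":0,"spin":0,"jaw":0.9}]'
```

```text
t: 10.22
tcp_pos: [526.2, 166.7, 196.0]
ee_rot: [-1.563, 0.177, -0.176]
contact_force: [1.0, 4.2, 0.7]
opening: 0.437
```

```bash
python3 -m crank '[{"x":0,"y":0.1,"z":0,"spin":0,"jaw":0.9},{"x":0,"y":0.2,"z":0,"spin":0,"jaw":0.9},{"x":0,"y":0.2,"z":0,"spin":0,"jaw":0.9}]'
```

```text
t: 10.6
tcp_pos: [526.2, 166.7, 194.1]
ee_rot: [-1.563, 0.177, -0.176]
contact_force: [0.1, 3.3, 1.0]
opening: 0.435
```

```bash
python3 -m crank '[{"x":0,"y":0.05,"z":0.1,"spin":0,"jaw":0.9},{"x":0,"y":0.15,"z":0.1,"spin":0,"jaw":0.9},{"x":0,"y":0.2,"z":0.1,"spin":0,"jaw":0.9},{"x":0,"y":0.2,"z":0.1,"spin":0,"jaw":0.9}]'
```

```text
t: 11.1
tcp_pos: [526.3, 167.4, 192.0]
ee_rot: [-1.564, 0.177, -0.176]
contact_force: [-0.4, 0.1, -1.2]
opening: 0.442
```

```bash
python3 -m crank '[{"x":0,"y":0.1,"z":0,"spin":0,"jaw":0.9},{"x":0,"y":0.2,"z":0,"spin":0,"jaw":0.9},{"x":0,"y":0.2,"z":0,"spin":0,"jaw":0.9}]'
```

```text
t: 11.48
tcp_pos: [526.5, 167.6, 190.3]
ee_rot: [-1.564, 0.176, -0.177]
contact_force: [0.2, 0.7, 1.3]
opening: 0.44
```

```bash
python3 -m crank '[{"x":0,"y":0.1,"z":0,"spin":0,"jaw":0.9},{"x":0,"y":0.2,"z":0,"spin":0,"jaw":0.9},{"x":0,"y":0.2,"z":0,"spin":0,"jaw":0.9}]'
```

```text
t: 11.85
tcp_pos: [526.5, 167.6, 188.4]
ee_rot: [-1.564, 0.176, -0.177]
contact_force: [-0.5, 0.2, 3.9]
opening: 0.439
```

```bash
python3 -m crank '[{"x":0,"y":0.1,"z":0,"spin":0,"jaw":0.9},{"x":0,"y":0.2,"z":0,"spin":0,"jaw":0.9},{"x":0,"y":0.2,"z":0,"spin":0,"jaw":0.9}]'
```

```text
t: 12.22
tcp_pos: [526.7, 167.6, 186.6]
ee_rot: [-1.563, 0.176, -0.177]
contact_force: [-1.2, 0.2, 5.1]
opening: 0.439
```

```bash
python3 -m crank '[{"x":0,"y":0.1,"z":0,"spin":0,"jaw":0.9},{"x":0,"y":0.2,"z":0,"spin":0,"jaw":0.9},{"x":0,"y":0.2,"z":0,"spin":0,"jaw":0.9}]'
```

```text
t: 12.6
tcp_pos: [526.8, 167.6, 185.0]
ee_rot: [-1.563, 0.175, -0.178]
contact_force: [-0.0, -0.1, 7.6]
opening: 0.438
```

```bash
python3 -m crank '[{"x":0,"y":0.1,"z":0,"spin":0,"jaw":0.9},{"x":0,"y":0.2,"z":0,"spin":0,"jaw":0.9},{"x":0,"y":0.2,"z":0,"spin":0,"jaw":0.9}]'
```

```text
t: 12.98
tcp_pos: [526.4, 167.6, 182.3]
ee_rot: [-1.563, 0.176, -0.177]
contact_force: [0.6, 0.6, -1.1]
opening: 0.437
```

```bash
python3 -m crank '[{"x":0,"y":0.1,"z":0,"spin":0,"jaw":0.9},{"x":0,"y":0.2,"z":0,"spin":0,"jaw":0.9},{"x":0,"y":0.2,"z":0,"spin":0,"jaw":0.9}]'
```

```text
t: 13.35
tcp_pos: [526.5, 167.6, 180.2]
ee_rot: [-1.564, 0.176, -0.177]
contact_force: [-0.2, 0.9, 4.9]
opening: 0.442
```

```bash
python3 -m crank '[{"x":0,"y":0.1,"z":0,"spin":0,"jaw":0.9},{"x":0,"y":0.15,"z":0,"spin":0,"jaw":0.9},{"x":0,"y":0.15,"z":0,"spin":0,"jaw":0.9}]'
```

```text
t: 13.72
tcp_pos: [526.5, 167.6, 178.8]
ee_rot: [-1.564, 0.176, -0.177]
contact_force: [-0.8, 1.1, 4.9]
opening: 0.437
```

```bash
python3 -m crank '[{"x":0,"y":0.1,"z":0,"spin":0,"jaw":0.9},{"x":0,"y":0.1,"z":0,"spin":0,"jaw":0.9}]'
```

```text
t: 13.98
tcp_pos: [526.4, 167.6, 177.6]
ee_rot: [-1.564, 0.177, -0.176]
contact_force: [0.4, 0.1, 3.6]
opening: 0.439
```

```bash
python3 -m crank '[{"x":0,"y":0.1,"z":0,"spin":0,"jaw":0.9},{"x":0,"y":0.1,"z":0,"spin":0,"jaw":0.9}]'
```

```text
t: 14.22
tcp_pos: [526.4, 167.6, 176.6]
ee_rot: [-1.564, 0.177, -0.176]
contact_force: [0.3, 0.5, 3.1]
opening: 0.439
```

```bash
python3 -m crank '[{"x":0,"y":0.1,"z":0,"spin":0,"jaw":0.9},{"x":0,"y":0.1,"z":0,"spin":0,"jaw":0.9}]'
```

```text
t: 14.48
tcp_pos: [526.1, 167.6, 175.1]
ee_rot: [-1.564, 0.178, -0.176]
contact_force: [1.2, 0.5, -0.7]
opening: 0.437
```

```bash
python3 -m crank '[{"x":0,"y":0.1,"z":0,"spin":0,"jaw":0.9},{"x":0,"y":0.1,"z":0,"spin":0,"jaw":0.9}]'
```

```text
t: 14.72
tcp_pos: [526.3, 167.6, 174.4]
ee_rot: [-1.564, 0.177, -0.176]
contact_force: [-0.2, 0.7, 0.2]
opening: 0.437
```

```bash
python3 -m crank '[{"x":0,"y":0.1,"z":0,"spin":0,"jaw":0.9},{"x":0,"y":0.1,"z":0,"spin":0,"jaw":0.9}]'
```

```text
t: 14.98
tcp_pos: [526.6, 167.6, 174.1]
ee_rot: [-1.564, 0.176, -0.177]
contact_force: [-0.4, 1.3, 4.1]
opening: 0.436
```

```bash
python3 -m crank '[{"x":0,"y":0.05,"z":0,"spin":0,"jaw":0.9},{"x":0,"y":0.05,"z":0,"spin":0,"jaw":0.9}]'
```

```text
t: 15.22
tcp_pos: [526.8, 167.6, 174.0]
ee_rot: [-1.563, 0.175, -0.178]
contact_force: [-0.9, 0.7, 6.3]
opening: 0.437
```

```bash
python3 -m crank '[{"x":0,"y":0.1,"z":0,"spin":0,"jaw":0.9},{"x":0,"y":0.1,"z":0,"spin":0,"jaw":0.9}]'
```

```text
t: 15.48
tcp_pos: [527.2, 167.5, 173.8]
ee_rot: [-1.563, 0.174, -0.179]
contact_force: [-1.6, -1.3, 12.1]
opening: 0.441
```

```bash
python3 -m crank '[{"x":0,"y":0.1,"z":0,"spin":0,"jaw":0.9},{"x":0,"y":0.1,"z":0,"spin":0,"jaw":0.9}]'
```

```text
t: 15.72
tcp_pos: [527.6, 167.5, 173.7]
ee_rot: [-1.563, 0.172, -0.181]
contact_force: [-1.7, -0.7, 18.8]
opening: 0.438
```

```bash
python3 -m crank '[{"x":0,"y":0.05,"z":0,"spin":0,"jaw":0.9},{"x":0,"y":0.05,"z":0,"spin":0,"jaw":0.9},{"x":0,"y":0.05,"z":0,"spin":0,"jaw":0.9}]'
```

```text
t: 16.1
tcp_pos: [527.8, 167.5, 173.6]
ee_rot: [-1.563, 0.172, -0.181]
contact_force: [-1.5, -1.1, 20.7]
opening: 0.439
```

```bash
python3 -m crank '[{"x":0,"y":-0.15,"z":0,"spin":0,"jaw":0.9},{"x":0,"y":-0.3,"z":0,"spin":0,"jaw":0.9},{"x":0,"y":-0.45,"z":0,"spin":0,"jaw":0.9},{"x":0,"y":-0.55,"z":0,"spin":0,"jaw":0.9},{"x":0,"y":-0.55,"z":0,"spin":0,"jaw":0.9}]'
```

```text
t: 16.73
tcp_pos: [526.3, 167.6, 175.9]
ee_rot: [-1.564, 0.177, -0.176]
contact_force: [0.5, 1.2, -2.1]
opening: 0.436
```

```bash
python3 -m crank '[{"x":0,"y":-0.1,"z":0,"spin":0,"jaw":0.9},{"x":0,"y":-0.1,"z":0,"spin":0,"jaw":0.9}]'
```

```text
t: 16.98
tcp_pos: [526.2, 167.6, 176.9]
ee_rot: [-1.564, 0.177, -0.176]
contact_force: [0.1, 0.7, -5.1]
opening: 0.44
```

```bash
python3 -m crank '[{"x":0,"y":-0.1,"z":0,"spin":0,"jaw":0.9},{"x":0,"y":-0.1,"z":0,"spin":0,"jaw":0.9}]'
```

```text
t: 17.23
tcp_pos: [526.1, 167.6, 177.7]
ee_rot: [-1.564, 0.177, -0.176]
contact_force: [0.4, 1.3, -7.6]
opening: 0.441
```

```bash
python3 -m crank '[{"x":0,"y":-0.1,"z":0,"spin":0,"jaw":0.9},{"x":0,"y":-0.1,"z":0,"spin":0,"jaw":0.9},{"x":0,"y":-0.1,"z":0,"spin":0,"jaw":0.9},{"x":0,"y":-0.1,"z":0,"spin":0,"jaw":0.9}]'
```

```text
t: 17.73
tcp_pos: [526.2, 167.6, 178.9]
ee_rot: [-1.564, 0.177, -0.176]
contact_force: [0.2, 0.3, -12.3]
opening: 0.431
```

```bash
python3 -m crank '[{"x":0,"y":0.15,"z":0,"spin":0,"jaw":0.9},{"x":0,"y":0.3,"z":0,"spin":0,"jaw":0.9},{"x":0,"y":0.45,"z":0,"spin":0,"jaw":0.9},{"x":0,"y":0.5,"z":0,"spin":0,"jaw":0.9},{"x":0,"y":0.5,"z":0,"spin":0,"jaw":0.9},{"x":0,"y":0.5,"z":0,"spin":0,"jaw":0.9}]'
```

```text
t: 18.48
tcp_pos: [526.6, 167.6, 174.5]
ee_rot: [-1.563, 0.176, -0.177]
contact_force: [-1.0, 0.5, 0.4]
opening: 0.438
```

```bash
python3 -m crank '[{"x":0,"y":0.1,"z":0,"spin":0,"jaw":0.9},{"x":0,"y":0.1,"z":0,"spin":0,"jaw":0.9},{"x":0,"y":0.1,"z":0,"spin":0,"jaw":0.9}]'
```

```text
t: 18.85
tcp_pos: [526.9, 167.6, 174.1]
ee_rot: [-1.563, 0.175, -0.178]
contact_force: [-1.1, -0.2, 5.0]
opening: 0.437
```

```bash
python3 -m crank '[{"x":0,"y":0,"z":0,"spin":0,"jaw":0.9},{"x":0,"y":-0.05,"z":0,"spin":0,"jaw":0.53},{"x":0,"y":-0.05,"z":0,"spin":0,"jaw":0.4},{"x":0,"y":-0.05,"z":0,"spin":0,"jaw":0.2},{"x":0,"y":-0.05,"z":0,"spin":0,"jaw":0.1},{"x":0,"y":-0.05,"z":0,"spin":0,"jaw":0.1},{"x":0,"y":-0.05,"z":0,"spin":0,"jaw":0.1}]' 20
```

```text
t: 19.73
tcp_pos: [526.4, 167.6, 173.7]
ee_rot: [-1.564, 0.176, -0.177]
contact_force: [-0.3, -0.1, -1.0]
opening: 0.901
```

```bash
python3 -m crank '[{"x":0,"y":-1,"z":0,"spin":0,"jaw":0.1},{"x":0,"y":-3,"z":0,"spin":0,"jaw":0.1},{"x":0,"y":-6,"z":0,"spin":0,"jaw":0.1},{"x":0,"y":-9,"z":0,"spin":0,"jaw":0.1},{"x":0,"y":-11,"z":0,"spin":0,"jaw":0.1},{"x":0,"y":-11,"z":-5,"spin":0,"jaw":0.1},{"x":0,"y":-11,"z":-10,"spin":0,"jaw":0.1},{"x":0,"y":-11,"z":-15,"spin":0,"jaw":0.1},{"x":0,"y":-11,"z":-20,"spin":0,"jaw":0.1},{"x":0,"y":-11,"z":-22,"spin":0,"jaw":0.1},{"x":0,"y":-11,"z":-22,"spin":0,"jaw":0.1},{"x":0,"y":-11,"z":-22,"spin":0,"jaw":0.1}]'; python3 - <<'E'
from h import *
from workcell import cams
import cv2
s=cams.camera("side")["color"][:,:,::-1];t=cams.camera("top")["color"][:,:,::-1]
f=lambda i,u,v,w,h,W,H:np.clip(cv2.resize(i[v-h:v+h,u-w:u+w],(W,H),interpolation=cv2.INTER_CUBIC).astype(float)*1.5,0,255).astype(np.uint8)
cv2.imwrite("pics/c4.png",np.vstack([np.hstack([f(s,259,180,40,40,400,400),f(t,216,238,40,40,400,400)]),np.hstack([f(s,390,340,100,50,400,200),f(t,442,239,100,50,400,200)])]))
cap=99+112
for z in (95,99,103): print(proj("side",[526.5,167.4,z+112]),proj("top",[526.5,167.4,z+112]))
E
```

```text
t: 21.22
tcp_pos: [477.5, -46.1, 284.1]
ee_rot: [-1.564, 0.176, -0.176]
contact_force: [0.2, 0.2, -0.5]
opening: 0.9
[252.5 162.9] [207.5 230.9]
[252.3 161.1] [207.  230.4]
[252.  159.2] [206.4 230. ]
```

View pics/c4.png

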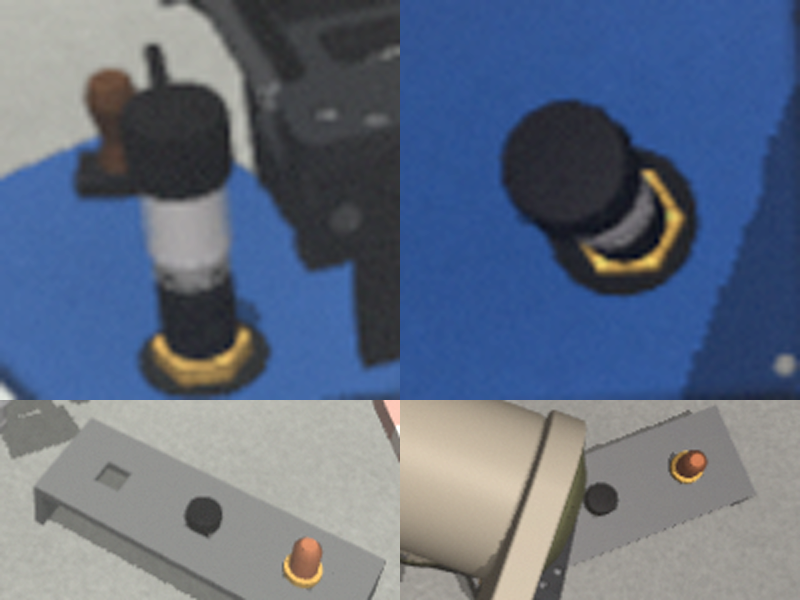

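The filter stands upright in the fitting: cap top at side (254,163), flange just above the ring. The plug, silencer and stamp stand where they were.

```bash
python3 -c "
from workcell import robot,monitor
print(robot.finish_job(),monitor.observe()['t'])"
```

```text
the job is handed in; nothing more can be done
the job is handed in; nothing more can be done
```

The filter is fitted: I took it from the rack and pushed it into the pump unit's fitting until it locked. I tugged it to test the lock and left it standing, then handed the job in after about 21 s.

- **Pushing in:** the force reached about 8 N at the teeth, then dropped as they sprang into the groove. It rose steeply at the floor, where I stopped at 20.7 N.
- **Tug:** after the slack, the pull rose steadily to a reading of 12.3 N (about 11 N beyond the filter's weight), and the lock held. I then pressed the filter back down with about 5 N and let go.
- **Last pictures:** the filter is upright with its flange just above the grey ring. The plug, silencer and stamp are where they were. I did not check the green look-alikes again after the move, but nothing went near them.
- **Disagreements:**
  - The triangulated cap height in the rack was 121.6 mm, against about 118 mm from the description.
  - The fitting's mouth came out at about 138 mm from the pictures and about 135 mm from where the stem bottomed out.
  - While entering the bore, the fitting pushed sideways with up to about 4 N. I relieved that with a 1 mm shift.

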